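# Clamp the pestle in the bench chuck

### The job

Take the round-headed pestle out of the holder block and stand it, shank down, all the way into the open mouth of the bench chuck. Then turn the chuck's sleeve clockwise, seen from above, until the three jaws hold the shank snugly, and let go. Leave the flat-bladed paddle in its hole.

Things in the scene. Friction and masses are not known exactly. Their poses are not given: they have to be found in the camera images.
- chuck_mouth (a point): Bench chuck fixed upright: dark flange 84 mm wide, ribbed aluminium sleeve 54 mm in diameter, 28 to 68 mm above the worktop. Point: on the axis, level with the sleeve's top. Three jaws, flush with it, leave 22 to 26 mm open; bore floor 48 mm below the point. Grip the sleeve by any diameter, on its upper 15 to 20 mm; a pestle fully in stands 36 mm above the point.
- sleeve (a joint): Angle of the chuck's sleeve about the upright axis, rad, growing clockwise from above: 0 jaws open, 1.5 end stop; starts at 0 to 0.25. The jaws run inwards together, 7.4 mm per rad, touch the 12 mm shank near 0.95 and are tight, at a firm stop, near 0.98; a grip that turns on by 0.1 or so only slips round the sleeve. Takes 0.15 N m until the jaws touch; stays where left.
- pestle_head (a point): Pestle, loose, 60 g, 84 mm long: upright steel shank 12 mm in diameter, round white head on top, 22 mm in diameter, 24 mm high. Point: centre of the head, 72 mm above the shank's foot; z along the shank to the head. Stands in one of two holes (16 mm wide, 32 mm deep, 80 mm apart) of a grey block 56 x 124 x 40 mm, foot 8 mm above the worktop.
- paddle_blade (a point): Paddle standing in the block's other hole, to be left there: the same shank with a flat white blade on top, 34 mm wide, 6 mm thick, 26 mm high. Point: centre of the blade; x along its width, y through its thickness.
Things that resemble listed ones, but are neither listed nor needed, are in the scene too. What is shaped like the part that bears pestle_head but purple or turquoise is not meant.

How it is judged (in metres and radians):
At the end, for the whole second after the job is handed in: The pestle stands upright (within 10 degrees) in the chuck, shank down, head centre within 12 mm of the chuck's axis and less than 34 mm above its mouth (24 mm when fully in); the sleeve is turned past 0.9 rad and the jaws press on the shank (more than 2 N in all); pestle at rest and released (horizontal distance between pestle_head and chuck_mouth below 0.012 m and z of pestle_head in the frame of chuck_mouth below 0.034 m and angle between pestle_head's own z axis and vertical below 0.175 rad and height (world z) of pestle_head above 0.085 m and value of joint sleeve above 0.9 rad and contact force between pestle and chuck above 2 N and linear speed of pestle below 0.02 m/s); the robot touches nothing.
It fails at once if the paddle is pulled from its hole or knocked out of place (distance of paddle_blade from where it was at the start of the episode above 0.02 m).
It also fails if it takes over 51 s, if anything falls off the work surface, if the arm or the gripper's body presses on something with over 40 N, if the wrist force passes 120 N, or if a joint passes its speed limit or range.

### The arm

A 7-joint arm with a two-finger parallel gripper is mounted at the origin on a cart in front of the work surface, level with it; the furniture and walls round the work are solid. World frame = base frame: x ahead of the robot, y to its left, z up, the work surface at z = 0. Lengths are in m, angles in degrees, forces in N, time in s.
With the tool pointing down it reaches from about 0.425 to 0.95 m from the base axis. Payload 16.7 kg.
Tool frame: the origin (TCP) lies at the very end of the fingers, on their centre line; the grasp point (between the pads) lies 19 mm behind it; z points along the fingers, y is the direction in which the jaws open and shut (so a half turn about z gives the same grasp; the last joint's range is limited). The gripper opens to 94 mm and grips with 3 to 60 N. Pads are 16 mm wide; open, the fingers measure 119 mm over their backs; the gripper's body (75 mm by 177 mm) begins 78 mm behind the grasp point.
Start: joints at [-8.566, 24.414, 4.234, 92.017, -1.954, 63.644, -3.845], TCP at [0.675, -0, 0.205] pointing down, gripper open.
Joint ranges: [-163.25, 163.25], [-28.42, 122.38], [-70.27, 78.77], [12.13, 141.07], [-58.53, 238.53], [9.26, 117.41], [-156.51, 156.51]. Speed limits (degrees/s): [108.29, 108.29, 136.94, 136.94, 172.46, 172.46, 172.46].

### API

Orientations are given as a 3x3 rotation matrix whose columns are the frame's x, y, z axes.
In Python, from station import robot, grab_frame, workorder gives the robot as it stands. The module is installed in compiled form; this text tells all that it offers.
- The arm moves only by the tool send_rows, never from a script. Its arguments are lists of equal length, an entry for each row: "claw": the closure, from 0 (fully open) to 1 (shut); "translation": the shift along the tool's x, y, z in m, a list of three; "spin": the turn about the tool's z in rad. A call has 1 to 12 rows; each row is the pose to reach, as a shift and turn from the pose commanded when the call began, along the tool's axes at that moment; what a row does not reach only later rows make up. A row lasts 1/10 s, in which the tool goes at most 50 mm and 8.59 degrees, less where a joint would pass 70% of its speed; a pose out of reach is approached as far as the arm can. A call with a gripper value outside its range is refused whole. The fingers move at their own pace and stop on an object; "newtons" is the grip in N (left out, the last holds). Time passes only in rows, so rows that repeat a pose let the fingers close. It gives the time, the measured TCP pose, the force and the opening at its end, in the units of the state.
- robot.state(): the state, without advancing time (a new reading comes with each control period).
- grab_frame(name): name is "scene" or "side" or "wrist"; returns a dict with "color" (420x560x3 uint8, blue, green, red), "fovy" (degrees; the focal length in pixels is half the picture's height over the tangent of half this angle, whatever the lens; pixels are square), "cx", "cy" (the principal point, pixels), "distortion" ([k1, k2, p1, p2, k3] as OpenCV has them; the pictures are not rectified), "R" (3x3) and "t" (3): a world point X has camera coordinates R X + t; the wrist camera has in their place "mount" (4x4, takes a point from camera to tool coordinates, whose origin is the TCP and whose axes are the flange's). Camera axes: x right, y down, z forward; pixel columns grow to the right and rows downward; lengths in m; the calibration is good to about 2 mm. A picture is of the moment at which its call begins: read the wrist's pose just before it. There is no depth.
- workorder.close_job(): hands the job in, once; it reports no verdict.
The state is a dict: "time": time; "joint_pos": joint angles; "qvel": joint speeds; "joint_torque": joint torques, N m; "ee_pos": TCP position; "orientation": TCP orientation; "force": force on the tool from outside, world axes, zero at the start; "torque": the same for the moment, N m; "grip_width": opening from 0.0 (shut) to 1.0 (fully open).
Only numpy, scipy, OpenCV 4.12 (cv2) and the standard library are available. Lean on these libraries where they do the work, as an engineer would, in place of code of your own. Each camera call takes 0.05 s, during which the arm holds its last target. There are 200 camera calls.

## Working session

There is one attempt and no reset: what is moved stays moved. The work goes in short steps, Python scripts to look and compute and a tool call to move; the robot and the scene stay as the last step left them, time stands still between calls to the robot, and variables do not carry over. Pictures are saved under pics/ and viewed, about 8 in all and at most 12, crops included, and the job is handed in when it is done.

Besides the shell and the picture viewer there is one more tool, called after ">>>" as name(argument=value, ...) on one line, values as JSON. send_rows: Moves the arm, as the interface text tells. Its arguments: {"type":"object","properties":{"claw":{"type":"array"},"translation":{"type":"array"},"spin":{"type":"array"},"newtons":{"type":"number"}},"required":["claw","translation","spin"]}

```bash
mkdir -p pics; cat > h.py <<'E'
import numpy as np, cv2
from station import robot, grab_frame
def K(f):
    h=f["color"].shape[0]; fl=h/2/np.tan(np.radians(f["fovy"])/2)
    return np.array([[fl,0,f["cx"]],[0,fl,f["cy"]],[0,0,1.]]), np.array(f["distortion"],float)
def pose(f,s=None):
    if "R" in f: return np.array(f["R"]),np.array(f["t"])
    M=np.array(f["mount"]); T=np.eye(4); T[:3,:3]=s["orientation"]; T[:3,3]=s["ee_pos"]
    W=np.linalg.inv(T@M); return W[:3,:3],W[:3,3]
def ray(f,uv,s=None):
    k,d=K(f); R,t=pose(f,s)
    n=cv2.undistortPoints(np.array([[uv]],float),k,d)[0,0]
    return -R.T@t, R.T@np.array([n[0],n[1],1])
def atz(f,uv,z,s=None):
    o,r=ray(f,uv,s); return o+r*(z-o[2])/r[2]
def proj(f,X,s=None):
    k,d=K(f); R,t=pose(f,s)
    return cv2.projectPoints(np.array(X,float).reshape(-1,3),cv2.Rodrigues(R)[0],t,k,d)[0][:,0]
def tri(rs):
    A=0;b=0
    for o,r in rs:
        r=r/np.linalg.norm(r); P=np.eye(3)-np.outer(r,r); A=A+P; b=b+P@o
    return np.linalg.solve(A,b)
E
python3 - <<'E'
from h import *
import pickle
s=robot.state(); print(s)
F={n:grab_frame(n) for n in("scene","side","wrist")}
pickle.dump((s,F),open("f0.pkl","wb"))
for n in F:
    print(n,F[n]["color"].shape); cv2.imwrite(f"pics/{n}0.png",cv2.resize(F[n]["color"],(800,600)) )
E
```

```text
{'time': 0.0, 'joint_pos': array([-8.56381411, 24.45095723,  4.2316885 , 92.05058254, -1.95326825,
       63.64273433, -3.84526759]), 'qvel': array([ 0.05737885, -0.04409837, -0.06160076, -0.01365001,  0.02545972,
        0.04320856,  0.06479983]), 'joint_torque': array([-4.09355038e-03, -9.35844111e+01,  3.66462663e+00, -4.54201269e+01,
       -4.89189907e-02,  2.02478352e-02, -6.48899413e-05]), 'ee_pos': array([ 6.74579329e-01, -5.90773834e-05,  2.04773361e-01]), 'orientation': array([[ 7.82290523e-05,  9.99999210e-01, -1.25415346e-03],
       [ 9.99999991e-01, -7.83606733e-05, -1.04899293e-04],
       [-1.04997486e-04, -1.25414524e-03, -9.99999208e-01]]), 'force': array([-0.02219055,  0.69366664, -0.48925976]), 'torque': array([-0.03314765,  0.00970674,  0.01644421]), 'grip_width': 0.9991587225540578}
scene (420, 560, 3)
side (420, 560, 3)
wrist (420, 560, 3)
```

View pics/scene0.png

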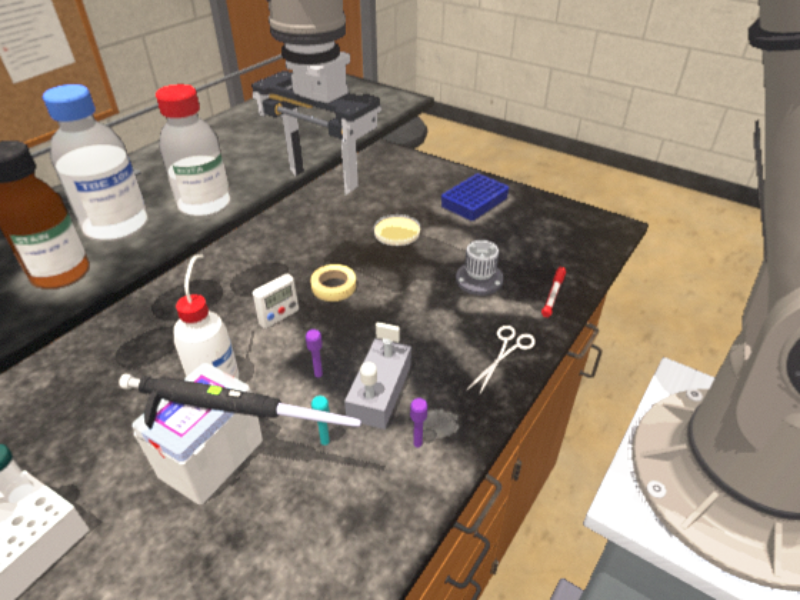

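View pics/side0.png

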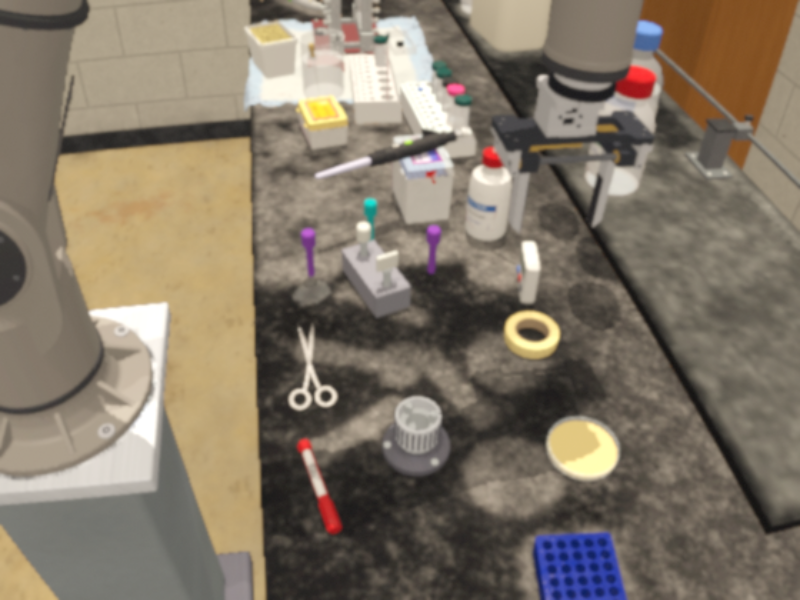

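View pics/wrist0.png

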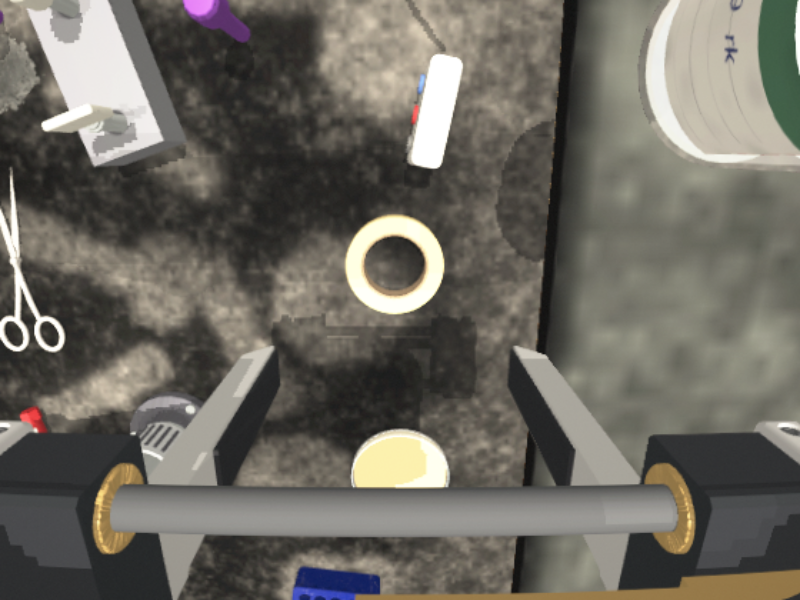

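Scene view: the white round head in the block is at (369,373), the paddle blade at (387,332), and the chuck at (482,250). The look-alikes are purple at (314,345) and (419,410), and turquoise at (320,410). Only the white round head in the grey block fits the pestle description. In the side view the pestle is at (363,233), the paddle at (387,262), and the chuck at (418,410). I'll confirm with enlarged crops.

```bash
python3 - <<'E'
from h import *
import pickle
s,F=pickle.load(open("f0.pkl","rb"))
q=.7
def T(a,b): return tri([ray(F["scene"],np.array(a)*q),ray(F["side"],np.array(b)*q)])
print("head",T((369.5,373),(363,233)),"blade",T((387.5,332),(387,262)),"mouth",T((482,247),(418,411)))
def c(n,x,y,w,h):
    return cv2.resize(F[n]["color"][y:y+h,x:x+w],(400,300),interpolation=cv2.INTER_CUBIC)
# each crop 80x60, x5
m=np.vstack([np.hstack([c("scene",225,215,80,60),c("side",230,150,80,60)]),np.hstack([c("scene",300,155,80,60),c("side",252,270,80,60)])])
cv2.imwrite("pics/crop1.png",m)
E
```

```text
head [0.45583451 0.1817579  0.07923622] blade [0.4805346  0.10660543 0.08042742] mouth [ 0.47433406 -0.15971203  0.07175208]
```

View pics/crop1.png

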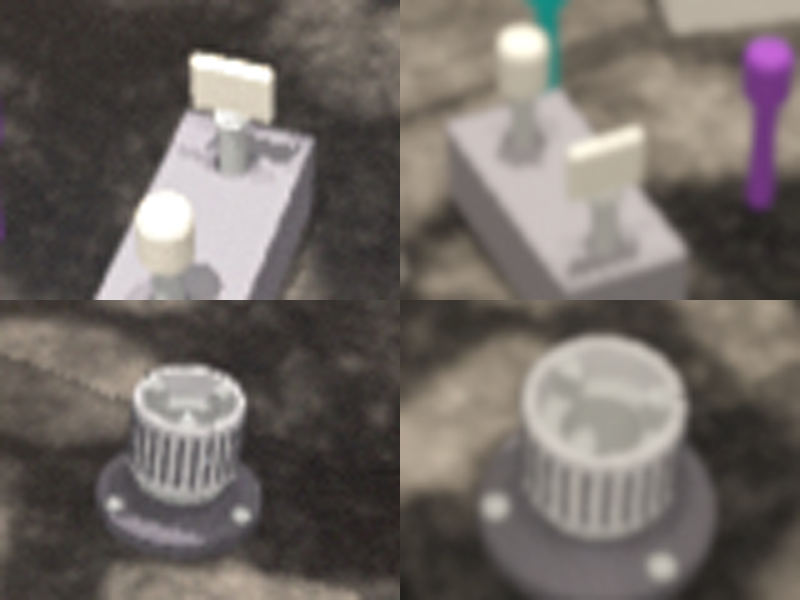

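The crops confirm it: white cylinder-headed pestle (left hole in scene view), flat paddle in the other hole, chuck open. Next I'll refine the positions and locate the neighbours.

```bash
python3 - <<'E'
from h import *
import pickle
s,F=pickle.load(open("f0.pkl","rb"))
def T(a,b): 
    X=tri([ray(F["scene"],a),ray(F["side"],b)]); return X.round(4),[ (proj(F[n],X)[0]-p).round(1) for n,p in(("scene",a),("side",b))]
q=.7
print("head",T((258,261.6),(254.4,163)));print("mouth",T((337.8,175),(293,290.4)))
print("blade",T((271.3,232.6),(271,183)))
for n,a,b in(("turq",(320,403),(370,205)),("p1",(314,338),(433,233)),("p2",(419,405),(308,237)),("tip",(358,422),(318,176)),("end",(125,381),(455,137)),("bottle tip",(198,258),(491,152))):
    print(n,T(np.array(a)*q,np.array(b)*q))
E
```

```text
head (array([0.4566, 0.1829, 0.0785]), [array([-0.2, -0.1]), array([-0.2,  0.1])])
mouth (array([ 0.4742, -0.1609,  0.0654]), [array([-0.4, -0.2]), array([-0.6,  0.3])])
blade (array([0.4804, 0.1072, 0.0807]), [array([-0.3, -0.2]), array([-0.3,  0.2])])
turq (array([0.4772, 0.2557, 0.0779]), [array([-0.1, -0.1]), array([-0.1,  0. ])])
p1 (array([0.5617, 0.1706, 0.0758]), [array([-0.3, -0.2]), array([-0.3,  0.2])])
p2 (array([0.3735, 0.1879, 0.0767]), [array([0.2, 0.1]), array([ 0.1, -0.1])])
tip (array([0.3975, 0.2792, 0.1246]), [array([-0.6, -0.4]), array([-0.5,  0.2])])
end (array([0.6511, 0.3865, 0.1225]), [array([3.9, 3.1]), array([ 2.3, -2.3])])
bottle tip (array([0.6713, 0.231 , 0.1899]), [array([7.3, 6.7]), array([ 5.4, -6. ])])
```

>>> send_rows(claw=[0.5,0.5,0.5,0.5,0.5,0.5,0.5,0.5,0.5,0.5], translation=[[0.03,-0.036,0],[0.06,-0.072,0],[0.09,-0.108,0],[0.12,-0.144,0.015],[0.15,-0.18,0.03],[0.183,-0.218,0.045],[0.183,-0.218,0.055],[0.183,-0.218,0.055],[0.183,-0.218,0.055],[0.183,-0.218,0.055]], spin=[-0.05,-0.1,-0.15,-0.2,-0.25,-0.305,-0.305,-0.305,-0.305,-0.305], newtons=20)

```text
time: 1.15
ee_pos: [0.4581, 0.1823, 0.151]
orientation: [[-0.298, 0.954, 0.001], [0.954, 0.298, 0.0], [-0.0, 0.001, -1.0]]
force: [-0.7, 0.3, -0.3]
grip_width: 0.499
```

```bash
python3 - <<'E'
from h import *
s=robot.state(); f=grab_frame("wrist")
print(s["time"],s["ee_pos"],s["orientation"].round(3),s["grip_width"])
im=f["color"].copy()
for X,c in(((.4566,.1829,.092),(0,0,255)),((.4566,.1829,.08),(0,255,0)),(s["ee_pos"],(255,0,0))):
    p=proj(f,X,s)[0]; print(p); cv2.drawMarker(im,tuple(int(v) for v in p.round()),c,0,9,1)
cv2.imwrite("pics/w1.png",cv2.resize(im,(800,600),interpolation=cv2.INTER_CUBIC))
E
```

```text
1.15 [0.45807147 0.18229511 0.15097453] [[-0.298  0.954  0.001]
 [ 0.954  0.298  0.   ]
 [-0.     0.001 -1.   ]] 0.499140396892412
[274.14732295 222.13882783]
[274.18477924 217.1922991 ]
[275.99302242 256.43538165]
```

View pics/w1.png

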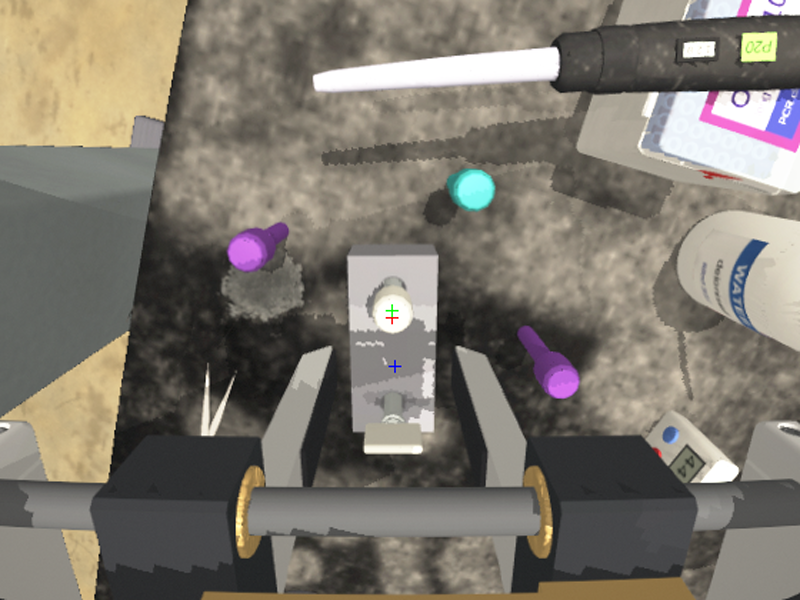

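Wrist view: head top at (394,314), prediction at (392,317), so the position is good. Descend and grip.

>>> send_rows(claw=[0.5,0.5,0.5,0.5,0.5,1,1,1,1,1,1,1], translation=[[0.001,-0.001,0.025],[0.001,-0.001,0.05],[0.001,-0.001,0.07],[0.001,-0.001,0.088],[0.001,-0.001,0.088],[0.001,-0.001,0.088],[0.001,-0.001,0.088],[0.001,-0.001,0.088],[0.001,-0.001,0.088],[0.001,-0.001,0.088],[0.001,-0.001,0.088],[0.001,-0.001,0.088]], spin=[0,0,0,0,0,0,0,0,0,0,0,0], newtons=25)

```text
time: 2.4
ee_pos: [0.4564, 0.184, 0.0632]
orientation: [[-0.3, 0.954, 0.001], [0.954, 0.3, 0.001], [0.0, 0.001, -1.0]]
force: [-0.3, -0.4, 8.5]
grip_width: 0.227
```

Width is 21.3 mm, which matches the head. Lift high enough to clear the paddle.

>>> send_rows(claw=[1,1,1,1,1,1,1], translation=[[0,0,-0.015],[0,0,-0.035],[0,0,-0.06],[0,0,-0.09],[0,0,-0.12],[0,0,-0.12],[0,0,-0.12]], spin=[0,0,0,0,0,0,0])

```text
time: 3.1
ee_pos: [0.4559, 0.1837, 0.1829]
orientation: [[-0.3, 0.954, 0.001], [0.954, 0.3, 0.001], [0.0, 0.001, -1.0]]
force: [-0.2, 0.4, -0.6]
grip_width: 0.225
```

>>> send_rows(claw=[1,1,1,1,1,1,1,1,1,1,1,1], translation=[[-0.02,-0.005,0],[-0.06,-0.0155,0],[-0.1,-0.026,0],[-0.14,-0.036,0],[-0.18,-0.0465,0],[-0.22,-0.057,0],[-0.26,-0.067,0],[-0.3,-0.0775,0],[-0.325,-0.084,0.015],[-0.3345,-0.0863,0.03],[-0.3345,-0.0863,0.035],[-0.3345,-0.0863,0.035]], spin=[0,0,0,0,0,0,0,0,0,0,0,0])

```text
time: 4.3
ee_pos: [0.4729, -0.1606, 0.1462]
orientation: [[-0.3, 0.954, -0.003], [0.954, 0.3, 0.001], [0.001, -0.003, -1.0]]
force: [0.5, 0.7, 0.2]
grip_width: 0.225
```

```bash
python3 - <<'E'
from h import *
import pickle
s=robot.state(); F={n:grab_frame(n) for n in("scene","side","wrist")}
pickle.dump((s,F),open("f1.pkl","wb"))
print(s["time"],s["ee_pos"],s["orientation"].round(3),s["grip_width"])
def c(n,x,y,w,h,W,H): return cv2.resize(F[n]["color"][y:y+h,x:x+w],(W,H),interpolation=cv2.INTER_CUBIC)
m=np.hstack([c("scene",298,120,80,120,400,600),c("side",253,215,80,120,400,600)])
cv2.imwrite("pics/c2.png",m)
p=s["ee_pos"]
for n in("scene","side"):
  print(n,"mouth",proj(F[n],(.4742,-.161,.068))[0],"foot exp",proj(F[n],(p[0],p[1],p[2]+.019-.0733))[0])
E
```

```text
4.3 [ 0.47292027 -0.16062342  0.14620328] [[-0.3    0.954 -0.003]
 [ 0.954  0.3    0.001]
 [ 0.001 -0.003 -1.   ]] 0.22479909941926834
scene mouth [337.49031215 173.88220633] foot exp [338.79082359 165.98595121]
side mouth [292.46661525 289.76171511] foot exp [292.25761338 280.61377957]
```

View pics/c2.png

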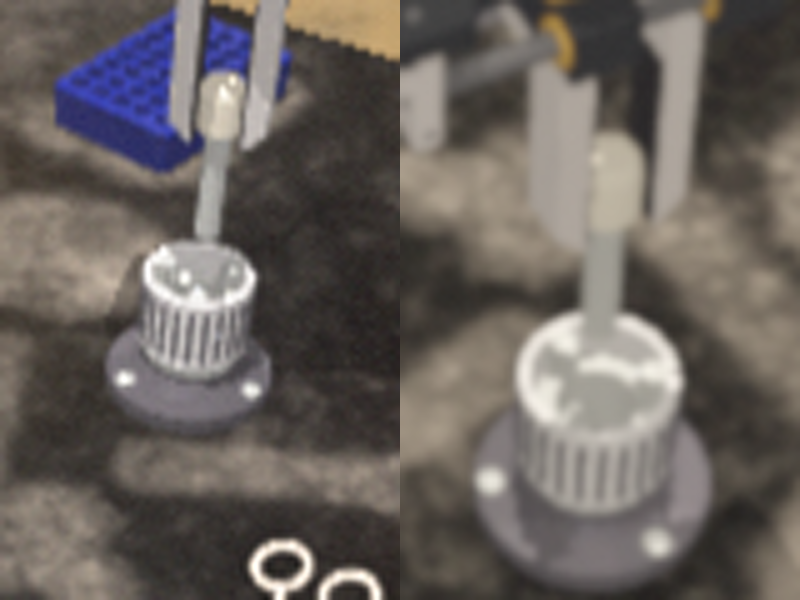

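```bash
python3 - <<'E'
from h import *
import pickle
s,F=pickle.load(open("f1.pkl","rb"))
def T(a,b):
    a=np.array(a)/5+(298,120); b=(np.array(b)-(400,0))/5+(253,215)
    return tri([ray(F["scene"],a),ray(F["side"],b)]).round(4)
print("head",T((222,105),(615,187)),"shank top",T((215,145),(606,235)),"foot",T((208,236),(599,333)),"mouth",T((200,275),(601,377)),"tcp",s["ee_pos"])
E
```

```text
head [ 0.4738 -0.1625  0.1607] shank top [ 0.4733 -0.1619  0.1389] foot [ 0.4724 -0.1613  0.0891] mouth [ 0.4742 -0.1612  0.0655] tcp [ 0.47292027 -0.16062342  0.14620328]
```

Shank is vertical to about 1° and the foot is within 2 mm of the axis. Lower it.

>>> send_rows(claw=[1,1,1,1,1,1,1,1], translation=[[0,0.0015,0.005],[0,0.0015,0.015],[0,0.0015,0.025],[0,0.0015,0.035],[0,0.0015,0.045],[0,0.0015,0.055],[0,0.0015,0.063],[0,0.0015,0.063]], spin=[0,0,0,0,0,0,0,0])

```text
time: 5.25
ee_pos: [0.4746, -0.1608, 0.0832]
orientation: [[-0.3, 0.954, -0.002], [0.954, 0.3, 0.0], [0.001, -0.002, -1.0]]
force: [0.2, 0.2, -0.3]
grip_width: 0.222
```

>>> send_rows(claw=[1,1,1,1,1], translation=[[0,0,0.002],[0,0,0.004],[0,0,0.005],[0,0,0.006],[0,0,0.006]], spin=[0,0,0,0,0])

```text
time: 5.75
ee_pos: [0.4753, -0.1609, 0.0785]
orientation: [[-0.3, 0.954, 0.0], [0.954, 0.3, 0.0], [0.0, 0.0, -1.0]]
force: [-0.5, -0.9, -1.2]
grip_width: 0.225
```

Open in place; the fingers straddle both head and sleeve. Pre-turn counter-clockwise.

>>> send_rows(claw=[0,0,0,0,0,0,0,0,0,0,0,0], translation=[[0,0,0],[0,0,0],[0,0,0],[0,0,0],[0,0,0],[0,0,0],[0,0,0],[0,0,0],[0,0,0],[0,0,0],[0,0,0],[0,0,0]], spin=[0,0,0,0,-0.1,-0.2,-0.3,-0.4,-0.5,-0.5,-0.5,-0.5])

```text
time: 6.95
ee_pos: [0.4752, -0.1609, 0.0785]
orientation: [[-0.719, 0.695, -0.0], [0.695, 0.719, 0.0], [0.0, -0.0, -1.0]]
force: [-0.5, 0.2, -0.8]
grip_width: 1.002
```

```bash
python3 - <<'E'
from h import *
import pickle
s=robot.state(); F={n:grab_frame(n) for n in("scene","side")}
pickle.dump((s,F),open("f2.pkl","wb"))
print(s["time"],s["ee_pos"],s["grip_width"],s["joint_pos"].round(1),s["force"])
def c(n,x,y,w,h,W,H): return cv2.resize(F[n]["color"][y:y+h,x:x+w],(W,H),interpolation=cv2.INTER_CUBIC)
cv2.imwrite("pics/c3.png",np.hstack([c("scene",298,120,80,120,400,600),c("side",253,215,80,120,400,600)]))
E
```

```text
6.95 [ 0.47523307 -0.16090963  0.07847012] 1.0022564156707843 [  8.5  17.7   3.3 120.7  -1.5  41.6  58.8] [-0.4532679   0.21902419 -0.83111628]
```

View pics/c3.png

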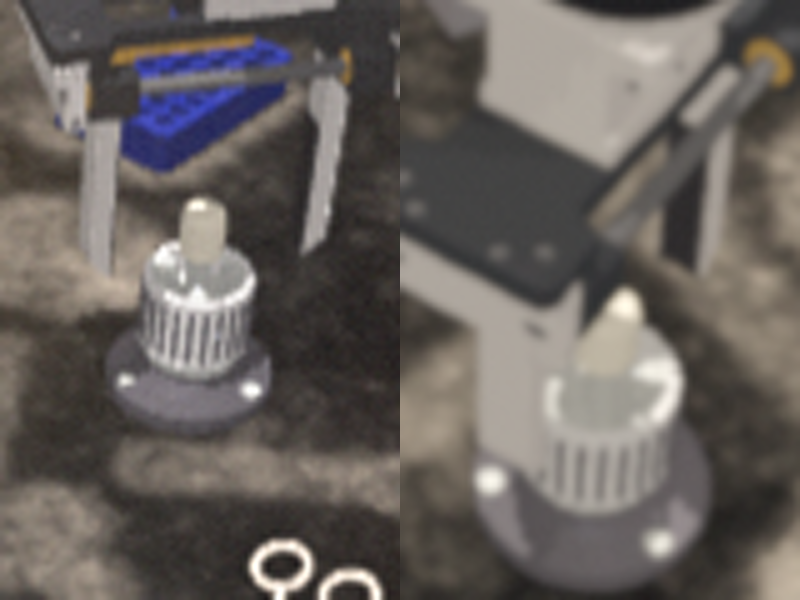

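Pestle is in the mouth (head at scene-crop (204,230)), with the fingers clear on both sides. Lower, then grip the sleeve.

>>> send_rows(claw=[0,0,0,0,0,1,1,1,1,1,1,1], translation=[[0.0005,-0.0005,0.008],[0.0005,-0.0005,0.016],[0.0005,-0.0005,0.024],[0.0005,-0.0005,0.029],[0.0005,-0.0005,0.029],[0.0005,-0.0005,0.029],[0.0005,-0.0005,0.029],[0.0005,-0.0005,0.029],[0.0005,-0.0005,0.029],[0.0005,-0.0005,0.029],[0.0005,-0.0005,0.029],[0.0005,-0.0005,0.029]], spin=[0,0,0,0,0,0,0,0,0,0,0,0], newtons=30)

```text
time: 8.25
ee_pos: [0.4749, -0.1606, 0.0496]
orientation: [[-0.721, 0.693, 0.0], [0.693, 0.721, 0.0], [-0.0, 0.0, -1.0]]
force: [2.0, 2.9, 1.6]
grip_width: 0.577
```

Width 54.2 mm is the sleeve. Turn it clockwise.

>>> send_rows(claw=[1,1,1,1,1,1,1,1,1], translation=[[0,0,0],[0,0,0],[0,0,0],[0,0,0],[0,0,0],[0,0,0],[0,0,0],[0,0,0],[0,0,0]], spin=[0.1,0.2,0.3,0.4,0.5,0.6,0.7,0.7,0.7])

```text
time: 9.15
ee_pos: [0.4748, -0.1607, 0.0496]
orientation: [[-0.108, 0.994, 0.0], [0.994, 0.108, 0.0], [-0.0, 0.0, -1.0]]
force: [1.4, 2.2, 4.0]
grip_width: 0.578
```

```bash
python3 -c "
from h import *
s=robot.state(); print(s['time'],s['ee_pos'],s['torque'],s['force'],s['joint_torque'].round(2))"
```

```text
9.15 [ 0.47476105 -0.16073066  0.04959663] [ 0.56156657 -0.27313287 -0.1597891 ] [1.3902693  2.22064714 4.02793481] [  0.62 -68.25   6.42 -29.25   0.56   0.17  -0.34]
```

>>> send_rows(claw=[1,1,1,1], translation=[[0,0,0],[0,0,0],[0,0,0],[0,0,0]], spin=[0.05,0.1,0.15,0.15])

```text
time: 9.55
ee_pos: [0.4747, -0.1607, 0.0496]
orientation: [[0.043, 0.999, 0.0], [0.999, -0.043, 0.0], [0.0, 0.0, -1.0]]
force: [0.2, 3.1, 3.9]
grip_width: 0.573
```

```bash
python3 -c "
from h import *
s=robot.state(); print(s['time'],s['orientation'].round(3)[:2,0],s['torque'],s['force'],s['joint_torque'].round(2))"
```

```text
9.55 [0.043 0.999] [ 0.73037893 -0.26037877 -0.11613366] [0.24035186 3.06229927 3.87146056] [  1.03 -67.41   7.33 -28.94   0.56   0.07  -1.17]
```

>>> send_rows(claw=[1,1,1,1], translation=[[0,0,0],[0,0,0],[0,0,0],[0,0,0]], spin=[0.04,0.08,0.1,0.1])

```text
time: 9.95
ee_pos: [0.4748, -0.1608, 0.0496]
orientation: [[0.142, 0.99, 0.0], [0.99, -0.142, 0.0], [0.0, 0.0, -1.0]]
force: [0.4, 3.7, 5.6]
grip_width: 0.574
```

```bash
python3 -c "
from h import *
s=robot.state(); print(s['time'],s['orientation'].round(3)[:2,0],s['torque'],s['force'],s['joint_torque'].round(2))"
```

```text
9.95 [0.142 0.99 ] [ 0.80401806 -0.25684565  0.36767259] [0.426547   3.66725813 5.56065699] [  1.98 -66.74   8.07 -28.63   0.3    0.    -0.88]
```

>>> send_rows(claw=[1,1,1,1,1,1], translation=[[0,0,0],[0,0,0],[0,0,0],[0,0,0],[0,0,0],[0,0,0]], spin=[0,0,0.03,0.06,0.1,0.1], newtons=45)

```text
time: 10.55
ee_pos: [0.4747, -0.1608, 0.0496]
orientation: [[0.242, 0.97, 0.0], [0.97, -0.242, -0.0], [-0.0, 0.0, -1.0]]
force: [0.8, 2.4, 5.7]
grip_width: 0.573
```

```bash
python3 -c "
from h import *
s=robot.state(); print(s['time'],s['orientation'].round(3)[:2,0],s['torque'],s['force'],s['joint_torque'].round(2))"
```

```text
10.55 [0.242 0.97 ] [ 0.67617067 -0.19188741  0.89289852] [0.84966834 2.42188158 5.67861138] [  2.27 -66.12   8.86 -28.4   -0.23  -0.07  -1.84]
```

Resistance rises with grip force, so the grip is slipping at the firm stop. Release and retreat.

>>> send_rows(claw=[0,0,0,0,0,0,0,0,0,0,0,0], translation=[[0,0,0],[0,0,0],[0,0,0],[0,0,0],[0,0,0],[0,0,-0.02],[0,0,-0.05],[0,0,-0.08],[0,0,-0.11],[0,0,-0.14],[0.0,0,-0.17],[0,0,-0.17]], spin=[0,0,0,0,0,0,0,0,0,0,0,0])

```text
time: 11.75
ee_pos: [0.4763, -0.1614, 0.223]
orientation: [[0.243, 0.97, 0.005], [0.97, -0.243, -0.0], [0.001, 0.005, -1.0]]
force: [-0.4, 0.3, -0.5]
grip_width: 1.001
```

```bash
python3 - <<'E'
from h import *
import pickle
s=robot.state(); F={n:grab_frame(n) for n in("scene","side")}
print(s["time"],s["ee_pos"],s["grip_width"],s["force"])
pickle.dump((s,F),open("f3.pkl","wb"))
def c(n,x,y,w,h,W,H): return cv2.resize(F[n]["color"][y:y+h,x:x+w],(W,H),interpolation=cv2.INTER_CUBIC)
cv2.imwrite("pics/c4.png",np.hstack([c("scene",298,120,80,120,400,600),c("side",253,215,80,120,400,600)]))
E
```

```text
11.75 [ 0.4762541  -0.16141004  0.22301797] 1.0007475529759413 [-0.35983154  0.32295097 -0.52375445]
```

View pics/c4.png

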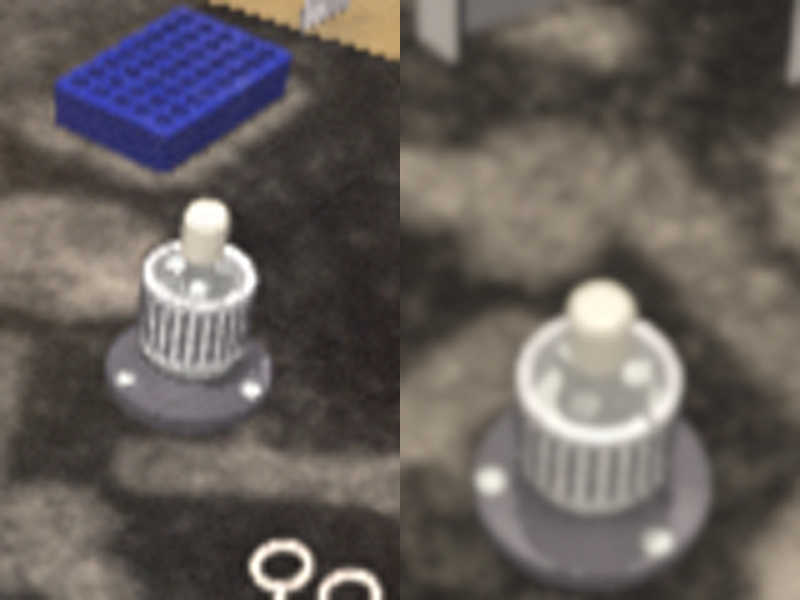

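```bash
python3 - <<'E'
from h import *
import pickle
s,F=pickle.load(open("f3.pkl","rb")); F0=pickle.load(open("f0.pkl","rb"))[1]
def T(a,b):
    a=np.array(a)/5+(298,120); b=(np.array(b)-(400,0))/5+(253,215)
    return tri([ray(F["scene"],a),ray(F["side"],b)]).round(4)
print("head",T((207,234),(602,326)),"mouth",T((200,275),(601,377)))
for n,x,y in(("scene",262,222),("side",262,174)):
    d=cv2.absdiff(F[n]["color"],F0[n]["color"])[y:y+18,x:x+20]; print(n,"blade diff mean",d.mean())
E
```

```text
head [ 0.473  -0.1602  0.091 ] mouth [ 0.4742 -0.1612  0.0655]
scene blade diff mean 4.4564814814814815
side blade diff mean 18.753703703703703
```

Head is 1.5 mm off axis and 25 mm above the mouth, so it is fully in. The side blade difference is higher than I expected, so I'll check for real displacement.

```bash
python3 - <<'E'
from h import *
import pickle
s,F=pickle.load(open("f3.pkl","rb")); F0=pickle.load(open("f0.pkl","rb"))[1]
for n,x,y in(("scene",262,222),("side",260,172)):
    r=cv2.matchTemplate(F[n]["color"][y-10:y+32,x-10:x+34],F0[n]["color"][y:y+20,x:x+24],cv2.TM_CCOEFF_NORMED)
    _,v,_,l=cv2.minMaxLoc(r); print(n,v,np.array(l)-10)
c=lambda G,n,x,y:cv2.resize(G[n]["color"][y:y+60,x:x+80],(400,300),interpolation=cv2.INTER_CUBIC)
cv2.imwrite("pics/c5.png",np.vstack([np.hstack([c(G,n,x,y) for G in(F0,F)]) for n,x,y in(("scene",225,215),("side",230,150))]))
E
```

```text
scene 0.9968003630638123 [0 0]
side 0.7320979237556458 [1 0]
```

View pics/c5.png

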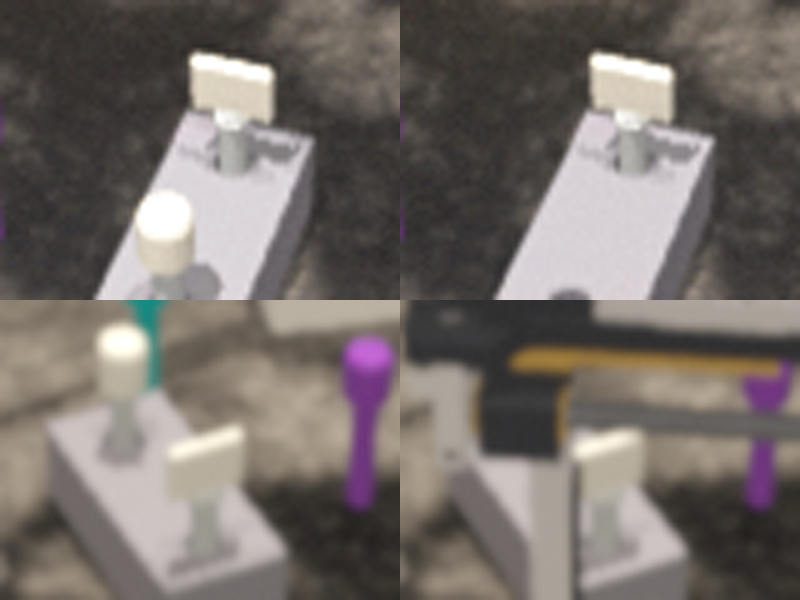

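The paddle hasn't moved. The side-view difference was only the gripper covering part of it. Handing in.

```bash
python3 -c "
from station import workorder; print(workorder.close_job())"
```

```text
the job is handed in; nothing more can be done
None
```

I stood the pestle fully in the chuck, turned the sleeve clockwise to its firm stop, opened the gripper and raised it clear. The job was handed in at about 12 s; `close_job` reported no verdict.

**Pestle:** the last images put the head centre about 1.5 mm from the chuck's axis and 25 mm above the mouth. It looks upright in both views.

**Sleeve:** the turning resistance jumped after 0.85 rad. It then rose only with grip force, so the grip was slipping at the stop. I inferred the sleeve angle and jaw force from these torques and from the jaws seen closed in; I did not measure them directly.

**Paddle:** it did not move (scene view shift 0 px). The side-view image comparison disagreed at first, but a crop showed the gripper was covering part of the paddle.

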